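Set a pump-head clamp lever and note its travel

TASK

Press the clamp lever of the small bench clamp head down with the fingertips until its resistance clearly firms up, without forcing it further, and leave it there. Then note how far it went: slide the cursor along the rail on top of the head until its index is in line with the lever's pointer, and let go. Leave the lever pressed home and the other things on the cart undisturbed.

Things in the scene. Friction and masses are not known exactly. Their poses are not given: they have to be found in the camera images.
- clamp_head: grey clamp head on a dark base plate fixed to the cart top, 200 x 124 mm, 126 mm high to its flat top; origin on the cart top straight below the lever pivot, x from the lever side to the back, y to the cursor's side, z up. The lever sticks out 170 mm to its -x side. The cursor's rail runs along x on the top at y = +32 mm, the slot for the lever's pointer beside it at y = 0.
- press_lever (a joint): lever angle in rad, 0 fully raised, grows as the lever is pressed down, mechanical end 0.78. No return spring: a stiff pivot holds it where it is left. Somewhere between 0.2 and 0.62 rad (different every time) its foot meets a spring-backed shoe inside the head. When let go there it creeps back up a few mm at the pad and then stays, bearing on the shoe.
- lever_hinge (a point): point on the lever's pivot axis, 60 mm above the cart top; the axis runs along clamp_head's y. Free travel takes about 2.5 to 3.5 N of push on the pad; once the foot meets the shoe the push rises by about 1 N for each mm of pad travel. A push of 9 to 15 N is firm enough; it must stay under 25 N.
- press_pad (a point): middle of the upper face of the lever's black ribbed press pad (40 mm along the lever x 46 mm wide x 10 mm thick). It moves on an arc round lever_hinge, 168 mm away from it: about 140 mm above the cart top when raised, 40 to 100 mm at the firm point. The pad's face is level at 0.35 rad and slopes up towards the robot by 0.35 rad when raised.
- pointer_tip (a point): tip of the lever's upright steel pointer (blade 3 mm wide), which peeks 5 to 12 mm out of the slot in the top of the head; it is rigid with the lever and moves towards clamp_head's -x as the lever is pressed
- cursor (a joint): cursor position along the rail in m, 0 at the back end, grows towards clamp_head's -x (towards the lever's side), up to 0.084; needs about 2 N to slide and stays where it is left
- cursor_fin (a point): centre of the cursor's black upright grip fin, to be pinched from above: 14 mm along the rail x 20 mm across x 30 mm high; its top is 166 mm above the cart top, its foot 136 mm above the cart top (10 mm above the head's top)
- cursor_index (a point): point over the pointer slot in line with the cursor's index (a thin 3 mm nib pointing from the cursor across to the slot); same y in clamp_head as pointer_tip, so both coincide as seen from above when in line. It lies 34 mm to clamp_head's -y side of the fin's centre line.
- tip_box: bystander: box of pipette tips with clear lid, 85 x 118 x 64 mm, origin under its centre
- bottle: bystander: small white screw-cap bottle, 48 mm across, 101 mm high, origin under its centre
- beaker: bystander: small clear beaker, 55 mm across, 66 mm high, origin under its centre
- cone_case: bystander: round flat case, 61 mm across, 24 mm high, origin under its centre

How it is judged:
On the way:
1. the lever is pressed by the fingers with more than 6 N and has stopped moving: its resistance has firmed up (contact force between the fingers and press_lever above 6 N and value of joint press_lever above 0.15 rad and velocity of joint press_lever below 0.08 rad/s), for 0.2 s.
At the end, for the whole second after the job is handed in: the cursor's index is within 3 mm of the lever's pointer along the rail, and the lever is still pressed home, bearing on the shoe inside the head with more than 0.5 N (horizontal distance between cursor_index and pointer_tip below 0.003 m and contact force between press_lever and anything else above 0.5 N and value of joint press_lever above 0.15 rad); the robot touches nothing.
It fails at once if the lever is forced: pressed with more than 25 N (contact force between the fingers and press_lever above 25 N).
It fails at once if a bystander is moved by more than 20 mm (distance of any of tip_box, bottle, beaker, cone_case from where it was at the start of the episode above 0.02 m).
It also fails if it takes over 64 s, if anything falls off the work surface, if the arm or the gripper's body presses on something with over 40 N, if the wrist force passes 120 N, or if a joint passes its speed limit or range.

ROBOT

A 6-joint arm with a two-finger parallel gripper is mounted at the origin on a cart in front of the work surface, level with it; the furniture and walls round the work are solid. World frame = base frame: x ahead of the robot, y to its left, z up, the work surface at z = 0. Lengths are in m, angles in rad, forces in N, time in s.
With the tool pointing down it reaches from about 0.25 to 0.725 m from the base axis. Payload 4 kg.
Tool frame: the origin (TCP) lies on the centre line of the jaws, within the pads' length; the fingertips stand tip_reach ahead of it and the grasp point (between the pads) lies 5 mm behind it (tip_reach is the distance from the TCP to the fingertips, in m); z points along the fingers, y is the direction in which the jaws open and shut (so a half turn about z gives the same grasp; the last joint's range is limited). The gripper opens to 85 mm and grips with 20 to 120 N. Pads are 22 mm wide; open, the fingers measure 114 mm over their backs; the gripper's body (76 mm by 85 mm) begins 54 mm behind the grasp point. The pads swing forward as they close: fully open they stand 13 mm farther back than shut.
Start: joints at [1.173, 0.241, 0.005, 1.335, 0, 1.571], TCP at [0.194, 0.461, 0.245] pointing down, gripper open.
Joint ranges: [-2.72, 2.72], [-1.05, 1.87], [-1.09, 1.28], [-1.99, 2.15], [-1.42, 1.44], [-3.14, 3.14]. Speed limits (rad/s): [2.79, 2.79, 3.14, 3.14, 3.14, 3.14].

INTERFACE

Orientations are given as a unit quaternion [x, y, z, w].
In Python, from workcell import * gives the robot as it stands.
- The arm moves only by the tool arm_command, never from a script. Its arguments are lists of equal length, an entry for each row: "translation": the shift along the tool's x, y, z in cm, a list of three; "turn": the turn about the tool's z in rad; "hand": the closure, from 0 (fully open) to 1 (shut). In form: {"translation": [[x, y, z], ...], "turn": [turn, ...], "hand": [hand, ...]}. A call has 1 to 5 rows; each row is the pose to reach, as a shift and turn from the pose commanded when the call began, along the tool's axes at that moment; what a row does not reach only later rows make up. A row lasts 1/12 s, in which the tool goes at most 41.7 mm and 7.16 degrees, less where a joint would pass 70% of its speed; a pose out of reach is approached as far as the arm can. A call with a gripper value outside its range is refused whole. The fingers move at their own pace and stop on an object; the grip force is fixed at half the most. Time passes only in rows, so rows that repeat a pose let the fingers close. It gives the time, the measured TCP pose, the force and the opening at its end, in the units of the state.
- get_obs(): the state, without advancing time (a new reading comes with each control period).
- camera(name): name is "scene" or "top" or "wrist"; returns (picture, depth): 400x640x3 uint8, red, green, blue; 400x640 float32, m along the optical axis (not along the pixel's ray), 0 where there is no reading.
- camera_info(name): a dict with "mtx" (3x3 intrinsics, pixels), "world_to_cam" (4x4, takes a point from world to camera coordinates). Camera axes: x right, y down, z forward; pixel columns grow to the right and rows downward; lengths in m; the calibration is good to about 2 mm. A picture is of the moment at which its call begins: read the wrist's pose just before it. camera_info takes no time and is no camera call; for the wrist camera it gives the pose at the moment of the call.
- job_done(): hands the job in, once; it reports no verdict.
Trained networks look in the newest picture that a camera, given by its name, has taken for a name from the list of things; names that differ only in an ending like _2 or _b are one class to them, and where a whole thing is asked for, a point or a joint stands for the part that bears it (a point fixed in the world has none). Each returns a list of dicts, best first, with "conf" (0 to 1); they miss things now and then, are a little off and sometimes report something else, mostly with a low value. They report only what shows in the picture. A call takes as long as a camera call.
- search_frame(camera, name): "location" ([row, column] in pixels, amid what is visible of it).
- spot_point(camera, name): "location" ([row, column] in pixels: a listed point, or the origin of a listed thing).
The state is a dict: "clock": time; "joint_pos": joint angles; "joint_vel": joint speeds; "tau": joint torques, N m; "eef_pos": TCP position; "tool_rot": TCP orientation; "ft_force": force on the tool from outside, world axes, zero at the start; "ft_torque": the same for the moment, N m; "grip_width": finger opening in m.
Only numpy, scipy, OpenCV 4.12 (cv2) and the standard library are available. Lean on these libraries where they do the work, as an engineer would, in place of code of your own. Each camera call takes 0.05 s, during which the arm holds its last target. There are 200 camera calls.

## Working session

There is one attempt and no reset: what is moved stays moved. The work goes in short steps, Python scripts to look and compute and a tool call to move; the robot and the scene stay as the last step left them, time stands still between calls to the robot, and variables do not carry over. Pictures are saved under pics/ and viewed, about 8 in all and at most 12, crops included, and the job is handed in when it is done.

Besides the shell and the picture viewer there is one more tool, called after "Request:" as name(argument=value, ...), one argument or row to a line, values as JSON. arm_command: Moves the arm, as the interface text tells. Its arguments: {"type":"object","properties":{"translation":{"type":"array","items":{"type":"array","items":{"type":"number"}}},"turn":{"type":"array","items":{"type":"number"}},"hand":{"type":"array","items":{"type":"number"}}},"required":["translation","turn","hand"]}

```bash
ls; mkdir -p pics; cat > h.py <<'E'
from workcell import *
import numpy as np, cv2
def px2w(cam,rc,depth=None,z=None,info=None):
    i=info or camera_info(cam);K=np.array(i["mtx"]);T=np.linalg.inv(np.array(i["world_to_cam"]))
    r=np.linalg.inv(K)@[rc[1],rc[0],1.]
    if z is not None:
        d=T[:3,:3]@r; depth=(z-T[2,3])/d[2]
    return T[:3,:3]@(r*depth)+T[:3,3]
def save(n,p): cv2.imwrite("pics/"+n,p[:,:,::-1])
E
python3 - <<'E'
from h import *
o=get_obs();print(o)
ims=[]
for c in ["scene","top"]:
    p,d=camera(c);ims.append(p)
    print(c,camera_info(c)["world_to_cam"])
    for n in ["clamp_head","lever_hinge","press_pad","pointer_tip","cursor_fin","cursor_index","tip_box","bottle","beaker","cone_case"]:
        for s in spot_point(c,n)[:2]:
            r,q=s["location"];dd=d[int(min(max(r,0),399)),int(min(max(q,0),639))]
            print(n,np.round(s["location"],1),round(s["conf"],2),np.round(px2w(c,(r,q),dd),3))
    save(c+"0.png",p)
E
```

```text
pics
{'clock': 0.0, 'joint_pos': array([1.17302189e+00, 2.41406167e-01, 3.73644502e-03, 1.33517742e+00,
       1.55126507e-05, 1.57082931e+00]), 'joint_vel': array([ 0.00039515,  0.00139141,  0.00080861, -0.00197162,  0.00034544,
       -0.00151013]), 'tau': array([ 5.87944560e-04, -3.72319758e+01,  2.52406186e+01,  1.68366206e-02,
       -3.02966987e-05, -9.23666136e-06]), 'eef_pos': array([0.19345163, 0.46042185, 0.24442097]), 'tool_rot': array([ 1.97594676e-01,  9.80283272e-01, -1.00366389e-03, -2.10185295e-04]), 'ft_force': array([-0.13725845, -0.54584219,  0.27412092]), 'ft_torque': array([ 0.03214878, -0.02323196, -0.04027052]), 'grip_width': 0.08515404196199101}
scene [[ 0.78784967 -0.61573161  0.01294113 -0.41993256]
 [-0.27554556 -0.37120671 -0.88672443  0.2461144 ]
 [ 0.5507881   0.69503968 -0.4621172   0.65678705]
 [ 0.          0.          0.          1.        ]]
clamp_head [222.2 318.4] 0.61 [0.584 0.073 0.019]
lever_hinge [174.5 324.4] 0.68 [0.639 0.12  0.121]
press_pad [189.4 274.4] 0.89 [0.589 0.291 0.028]
press_pad [228.8 211.1] 0.52 [0.356 0.215 0.014]
pointer_tip 
[... 592 characters left out ...]
amp_head [171.1 287.8] 0.95 [0.587 0.101 0.07 ]
lever_hinge [166.6 284.5] 0.67 [0.599 0.11  0.068]
lever_hinge [160.1 390.1] 0.53 [ 0.619 -0.177  0.06 ]
press_pad [214.7 298.9] 0.75 [0.459 0.069 0.139]
pointer_tip [149.5 283.7] 0.77 [0.653 0.114 0.045]
cursor_fin [142.8 267.4] 0.67 [0.638 0.148 0.165]
cursor_index [151.7 353.8] 0.71 [ 0.642 -0.078  0.063]
cursor_index [139.9 282.5] 0.56 [0.301 0.036 1.329]
tip_box [158.2 392. ] 0.76 [ 0.623 -0.181  0.066]
bottle [149.2 356.6] 0.65 [ 0.646 -0.084  0.077]
beaker [256.6 237.3] 0.7 [0.362 0.241 0.006]
beaker [140.4 267.8] 0.26 [0.644 0.147 0.166]
cone_case [165.1 240.9] 0.61 [0.614 0.235 0.024]
cone_case [158.3 390.8] 0.36 [ 0.623 -0.178  0.067]
```

```bash
python3 - <<'E'
import cv2
a=cv2.imread("pics/top0.png")[100:290,200:440]
cv2.imwrite("pics/top0c.png",cv2.resize(a,None,fx=3,fy=3,interpolation=cv2.INTER_CUBIC))
a=cv2.imread("pics/scene0.png")[120:300,180:440]
cv2.imwrite("pics/scene0c.png",cv2.resize(a,None,fx=3,fy=3,interpolation=cv2.INTER_CUBIC))
E
```

```text
(no output)
```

View pics/top0c.png

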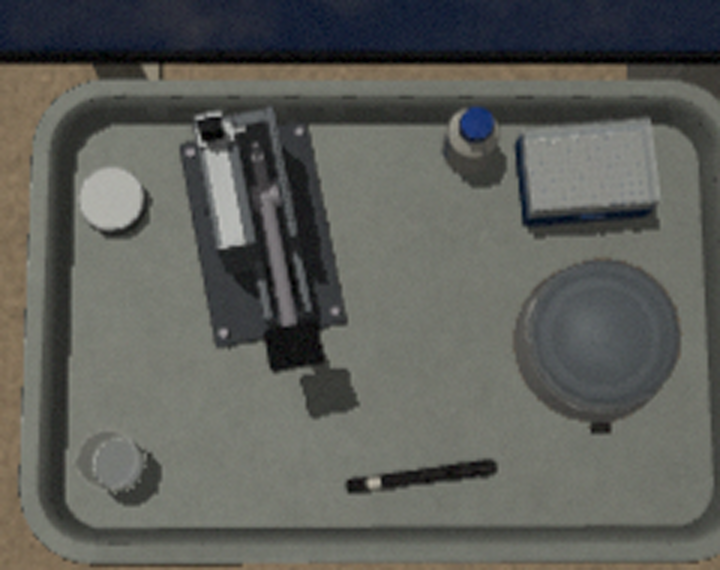

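View pics/scene0c.png

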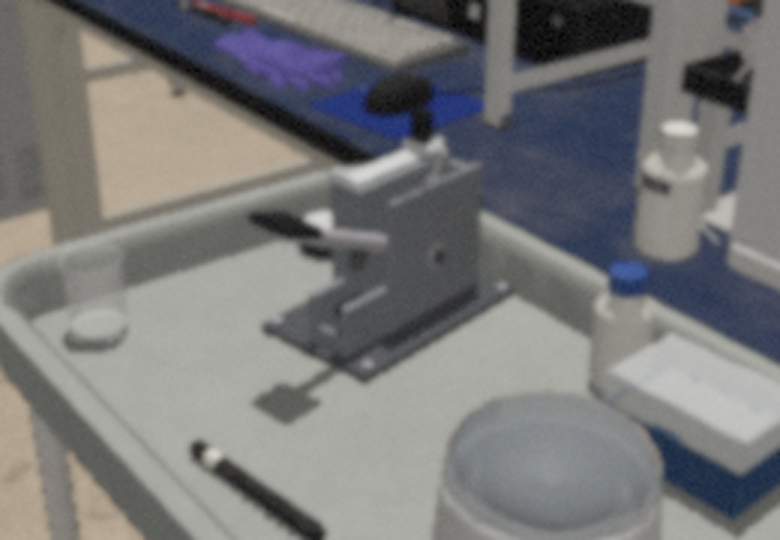

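Request:
arm_command(
  translation=[
    [-3.5, -2.2, -0.2],
    [-7, -4.4, -0.4],
    [-10.5, -6.6, -0.6],
    [-14, -8.8, -0.8],
    [-17.5, -11, -1],
  ],
  turn=[0.12, 0.24, 0.36, 0.48, 0.6],
  hand=[1, 1, 1, 1, 1],
)

```text
clock: 1.52
eef_pos: [0.313, 0.2902, 0.2555]
tool_rot: [0.481, 0.877, 0.0, 0.0]
ft_force: [0.8, 0.7, 0.2]
grip_width: 0.0257
```

```bash
cat >> h.py <<'E'
from scipy.spatial.transform import Rotation as Ro
def go(t,yaw=None):
    "tool shift in cm from measured pose to world target t, turn to put jaw axis at yaw"
    o=get_obs();R=Ro.from_quat(o["tool_rot"]).as_matrix()
    y0=np.arctan2(R[1,1],R[0,1])
    s=R.T@(np.array(t)-o["eef_pos"])*100
    tr=None if yaw is None else -((yaw-y0+np.pi/2)%np.pi-np.pi/2)
    print("t",round(o["clock"],2),"at",o["eef_pos"].round(4),"yaw",round(y0,3),"shift",s.round(2),"turn",tr,"F",o["ft_force"].round(2))
E
python3 -c "
from h import *
go([.44,.065,.27],.22)"
```

```text
t 1.52 at [0.313  0.2902 0.2555] yaw 0.568 shift [-25.82  -1.41  -1.45] turn 0.348112136835673 F [0.81 0.73 0.17]
```

Request:
arm_command(
  translation=[
    [-4, -0.2, -0.3],
    [-8, -0.4, -0.6],
    [-12, -0.6, -0.9],
    [-16, -0.9, -1.2],
    [-20, -1.1, -1.5],
  ],
  turn=[0.1, 0.2, 0.3, 0.35, 0.35],
  hand=[1, 1, 1, 1, 1],
)

```text
clock: 1.93
eef_pos: [0.4121, 0.1158, 0.2708]
tool_rot: [0.625, 0.781, 0.0, 0.0]
ft_force: [1.2, 0.5, 0.2]
grip_width: -0.0003
```

```bash
python3 - <<'E'
from h import *
go([.44,.065,.27],.22)
i=camera_info("wrist");p,d=camera("wrist");save("w1.png",p)
print(np.linalg.inv(i["world_to_cam"]).round(3).tolist())
for n in ["press_pad","pointer_tip","cursor_fin","cursor_index","clamp_head","lever_hinge"]:
    for s in spot_point("wrist",n)[:2]:
        r,q=s["location"];print(n,np.round(s["location"],1),round(s["conf"],2),px2w("wrist",(r,q),d[int(r),int(q)],info=i).round(3))
E
```

```text
t 1.93 at [0.4121 0.1158 0.2708] yaw 0.221 shift [-5.57  1.6   0.08] turn 0.00123173897822082 F [1.19 0.52 0.19]
[[0.975, 0.211, 0.065, 0.396], [0.22, -0.935, -0.279, 0.187], [0.002, 0.286, -0.958, 0.399], [0.0, 0.0, 0.0, 1.0]]
press_pad [244.9 362.8] 0.68 [0.462 0.071 0.141]
press_pad [198.9 458.5] 0.51 [0.548 0.123 0.106]
pointer_tip [242.6 557.4] 0.56 [0.662 0.101 0.105]
cursor_fin [214.8 602. ] 0.83 [0.637 0.148 0.16 ]
cursor_index [243.1 575.4] 0.73 [0.666 0.109 0.12 ]
clamp_head [200.3 463.6] 0.79 [0.549 0.125 0.114]
lever_hinge [214.2 487.8] 0.88 [0.568 0.12  0.127]
```

View pics/w1.png

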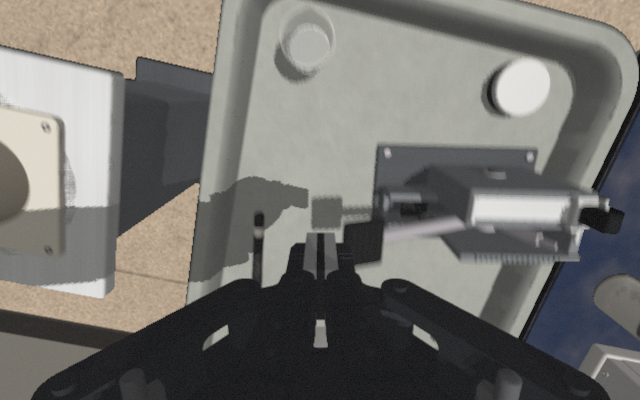

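```bash
python3 - <<'E'
from h import *
a,b=px2w("wrist",(146,378),z=.012),px2w("wrist",(150,536),z=.012)
v=b-a;print(a,b,np.arctan2(v[1],v[0]),np.hypot(*v[:2]))
a,b=px2w("wrist",(194,474),z=.13),px2w("wrist",(193,574),z=.13)
v=b-a;print(a,b,np.arctan2(v[1],v[0]),np.hypot(*v[:2]))
for th in (.19,.21,.23):
    u=np.array([np.cos(th),np.sin(th)]);n=np.array([-u[1],u[0]])
    P=np.array([.461,.0705])+.148*u; f=np.array([.638,.148])-P
    print(th,P,f@u,f@n)
go([.455,.069,.175],.21)
E
```

```text
[0.47666586 0.14862815 0.012     ] [0.66555421 0.1870591  0.012     ] 0.20071889382510022 0.19275825677274652
[0.54575952 0.13942869 0.13      ] [0.63123207 0.16002175 0.13      ] 0.23642581304929147 0.08791831705963891
0.19 [0.60633663 0.09845112] 0.04045131397643566 0.042677303810747844
0.21 [0.60574858 0.10135207] 0.04126711414424698 0.03889999361836186
0.23 [0.60510263 0.10424067] 0.04200720998992845 0.035107123947188214
t 2.28 at [0.411  0.1187 0.2702] yaw 0.225 shift [-5.83  3.19  9.51] turn 0.015024353769744758 F [-0.01  0.15 -0.75]
```

Request:
arm_command(
  translation=[
    [-2, 1.0, 1],
    [-4, 2.2, 3],
    [-5.8, 3.4, 5.5],
    [-5.8, 3.4, 8],
    [-5.8, 3.4, 9],
  ],
  turn=[0.015, 0.015, 0.015, 0.015, 0.015],
  hand=[1, 1, 1, 1, 1],
)

```text
clock: 2.7
eef_pos: [0.4558, 0.0695, 0.1769]
tool_rot: [0.629, 0.777, -0.002, -0.002]
ft_force: [-0.9, -0.2, -1.1]
grip_width: 0.0002
```

Request:
arm_command(
  translation=[
    [0, 0, 0.3],
    [0, 0, 0.6],
    [0, 0, 0.9],
    [0, 0, 1.2],
    [0, 0, 1.2],
  ],
  turn=[0, 0, 0, 0, 0],
  hand=[1, 1, 1, 1, 1],
)

```text
clock: 3.12
eef_pos: [0.4578, 0.0693, 0.1687]
tool_rot: [0.629, 0.777, 0.0, 0.0]
ft_force: [1.2, -0.3, 0.1]
grip_width: 0.0
```

```bash
python3 - <<'E'
from h import *
go([.457,.0695,.14],.215)
i=camera_info("wrist");p,d=camera("wrist");save("w2.png",p)
E
```

```text
t 3.12 at [0.4578 0.0693 0.1687] yaw 0.209 shift [ 0.04 -0.07  2.87] turn -0.005896223072952456 F [ 1.2  -0.28  0.11]
```

View pics/w2.png

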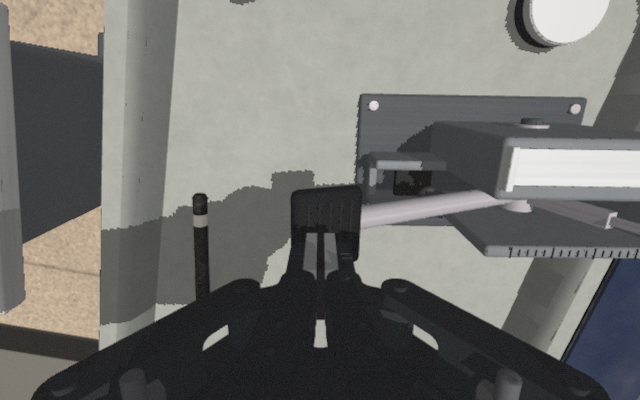

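Request:
arm_command(
  translation=[
    [0, 0, 0.25],
    [0, 0, 0.5],
    [0, 0, 0.75],
    [0, 0, 1.0],
    [0, 0, 1.25],
  ],
  turn=[0, 0, 0, 0, 0],
  hand=[1, 1, 1, 1, 1],
)

```text
clock: 3.58
eef_pos: [0.4575, 0.0686, 0.1557]
tool_rot: [0.63, 0.777, -0.0, -0.0]
ft_force: [-0.9, 0.1, 3.1]
grip_width: 0.0001
```

Request:
arm_command(
  translation=[
    [0, 0, 0.2],
    [0, 0, 0.4],
    [0, 0, 0.6],
    [0, 0, 0.8],
    [0, 0, 1.0],
  ],
  turn=[0, 0, 0, 0, 0],
  hand=[1, 1, 1, 1, 1],
)

```text
clock: 4.0
eef_pos: [0.4576, 0.0687, 0.1457]
tool_rot: [0.63, 0.777, -0.0, 0.0]
ft_force: [-1.1, 0.7, 2.9]
grip_width: 0.0
```

Request:
arm_command(
  translation=[
    [0, -0.05, 0.2],
    [0, -0.1, 0.4],
    [0, -0.15, 0.6],
    [0, -0.2, 0.8],
    [0, -0.2, 1.0],
  ],
  turn=[0, 0, 0, 0, 0],
  hand=[1, 1, 1, 1, 1],
)

```text
clock: 4.42
eef_pos: [0.4554, 0.0682, 0.1356]
tool_rot: [0.63, 0.777, -0.0, -0.0]
ft_force: [-0.6, 0.3, 2.7]
grip_width: 0.0002
```

Request:
arm_command(
  translation=[
    [0, -0.05, 0.2],
    [0, -0.1, 0.4],
    [0, -0.15, 0.6],
    [0, -0.2, 0.8],
    [0, -0.2, 0.8],
  ],
  turn=[0, 0, 0, 0, 0],
  hand=[1, 1, 1, 1, 1],
)

```text
clock: 4.83
eef_pos: [0.4535, 0.0678, 0.1273]
tool_rot: [0.63, 0.777, -0.0, -0.0]
ft_force: [-0.3, 0.4, 0.4]
grip_width: -0.0002
```

Request:
arm_command(
  translation=[
    [0, -0.05, 0.2],
    [0, -0.1, 0.4],
    [0, -0.15, 0.6],
    [0, -0.2, 0.7],
    [0, -0.2, 0.7],
  ],
  turn=[0, 0, 0, 0, 0],
  hand=[1, 1, 1, 1, 1],
)

```text
clock: 5.25
eef_pos: [0.4518, 0.0675, 0.1206]
tool_rot: [0.63, 0.777, 0.0, 0.0]
ft_force: [-0.5, 0.0, 0.9]
grip_width: 0.0001
```

Request:
arm_command(
  translation=[
    [0, -0.05, 0.16],
    [0, -0.1, 0.32],
    [0, -0.1, 0.48],
    [0, -0.15, 0.64],
    [0, -0.15, 0.8],
  ],
  turn=[0, 0, 0, 0, 0],
  hand=[1, 1, 1, 1, 1],
)

```text
clock: 5.67
eef_pos: [0.4499, 0.0671, 0.1126]
tool_rot: [0.63, 0.777, -0.0, -0.0]
ft_force: [-1.8, 0.8, 1.1]
grip_width: 0.0002
```

Request:
arm_command(
  translation=[
    [0, -0.05, 0.16],
    [0, -0.1, 0.32],
    [0, -0.1, 0.48],
    [0, -0.1, 0.64],
    [0, -0.1, 0.7],
  ],
  turn=[0, 0, 0, 0, 0],
  hand=[1, 1, 1, 1, 1],
)

```text
clock: 6.08
eef_pos: [0.4488, 0.0668, 0.1054]
tool_rot: [0.63, 0.777, -0.0, -0.0]
ft_force: [-1.7, 0.8, 2.1]
grip_width: 0.0004
```

Request:
arm_command(
  translation=[
    [0, 0, 0.14],
    [0, 0, 0.28],
    [0, 0, 0.42],
    [0, 0, 0.56],
    [0, 0, 0.7],
  ],
  turn=[0, 0, 0, 0, 0],
  hand=[1, 1, 1, 1, 1],
)

```text
clock: 6.5
eef_pos: [0.4492, 0.0669, 0.0986]
tool_rot: [0.63, 0.777, -0.0, -0.0]
ft_force: [-1.7, -0.7, 1.3]
grip_width: 0.0002
```

Request:
arm_command(
  translation=[
    [0, 0, 0.14],
    [0, 0, 0.28],
    [0, 0, 0.42],
    [0, 0, 0.56],
    [0, 0, 0.7],
  ],
  turn=[0, 0, 0, 0, 0],
  hand=[1, 1, 1, 1, 1],
)

```text
clock: 6.92
eef_pos: [0.4492, 0.0669, 0.0917]
tool_rot: [0.63, 0.777, -0.0, 0.0]
ft_force: [-2.2, -0.8, 2.7]
grip_width: 0.0001
```

Request:
arm_command(
  translation=[
    [0, 0, 0.14],
    [0, 0, 0.28],
    [0, 0, 0.42],
    [0, 0, 0.56],
    [0, 0, 0.7],
  ],
  turn=[0, 0, 0, 0, 0],
  hand=[1, 1, 1, 1, 1],
)

```text
clock: 7.33
eef_pos: [0.4491, 0.0669, 0.0846]
tool_rot: [0.63, 0.777, -0.0, -0.0]
ft_force: [-2.9, -0.0, 3.9]
grip_width: -0.0
```

```bash
python3 - <<'E'
from h import *
go([.457,.0695,.14],.215)
p,d=camera("wrist");save("w3.png",p)
print([get_obs()["ft_force"].round(2)])
E
```

```text
t 7.33 at [0.4491 0.0669 0.0846] yaw 0.208 shift [ 0.09  0.83 -5.54] turn -0.007029828871323085 F [-2.89 -0.01  3.89]
[array([-2.93, -0.9 ,  2.15])]
```

View pics/w3.png

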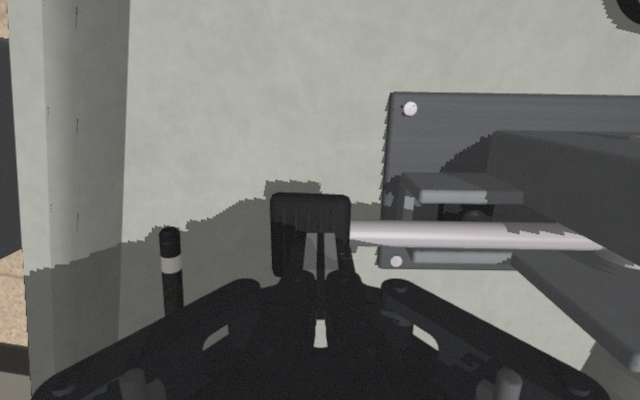

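Request:
arm_command(
  translation=[
    [0, 0, 0.14],
    [0, 0, 0.28],
    [0, 0, 0.42],
    [0, 0, 0.56],
    [0, 0, 0.7],
  ],
  turn=[0, 0, 0, 0, 0],
  hand=[1, 1, 1, 1, 1],
)

```text
clock: 7.8
eef_pos: [0.4489, 0.0669, 0.0782]
tool_rot: [0.63, 0.777, -0.0, -0.0]
ft_force: [-5.3, -1.3, 9.7]
grip_width: -0.0001
```

Request:
arm_command(
  translation=[
    [0, 0, 0.1],
    [0, 0, 0.2],
    [0, 0, 0.3],
    [0, 0, 0.4],
    [0, 0, 0.5],
  ],
  turn=[0, 0, 0, 0, 0],
  hand=[1, 1, 1, 1, 1],
)

```text
clock: 8.22
eef_pos: [0.4489, 0.0669, 0.0737]
tool_rot: [0.63, 0.777, -0.0, -0.0]
ft_force: [-7.3, -1.3, 14.5]
grip_width: 0.0003
```

Request:
arm_command(
  translation=[
    [0, 0, 0],
    [0, 0, 0],
    [0, 0, 0],
    [0, 0, 0],
    [0, 0, 0],
  ],
  turn=[0, 0, 0, 0, 0],
  hand=[1, 1, 1, 1, 1],
)

```text
clock: 8.63
eef_pos: [0.4489, 0.0669, 0.0737]
tool_rot: [0.63, 0.777, -0.0, -0.0]
ft_force: [-6.3, -1.0, 11.3]
grip_width: -0.0002
```

Request:
arm_command(
  translation=[
    [0, 0, -0.3],
    [0, 0, -1],
    [0, 0, -3],
    [0, 0, -6],
    [0, 0, -9.5],
  ],
  turn=[0, 0, 0, 0, 0],
  hand=[1, 1, 1, 1, 1],
)

```text
clock: 9.05
eef_pos: [0.4487, 0.0669, 0.1677]
tool_rot: [0.63, 0.777, -0.001, -0.001]
ft_force: [0.8, 0.0, -0.3]
grip_width: -0.0002
```

Request:
arm_command(
  translation=[
    [0, 1.5, -3],
    [0, 4, -6],
    [0, 7, -9],
    [0, 10, -9],
    [0, 12, -9],
  ],
  turn=[0, 0, 0, 0, 0],
  hand=[0.4, 0.4, 0.4, 0.4, 0.4],
)

```text
clock: 9.47
eef_pos: [0.5713, 0.0927, 0.261]
tool_rot: [0.63, 0.777, 0.004, 0.003]
ft_force: [0.0, -0.1, -0.6]
grip_width: 0.0513
```

```bash
python3 - <<'E'
from h import *
go([.638,.148,.27],.215)
i=camera_info("wrist");p,d=camera("wrist");save("w4.png",p)
for n in ["press_pad","pointer_tip","cursor_fin","cursor_index"]:
    for s in spot_point("wrist",n)[:2]:
        r,q=s["location"];print(n,np.round(s["location"],1),round(s["conf"],2),px2w("wrist",(r,q),d[int(r),int(q)],info=i).round(3))
E
```

```text
t 9.47 at [0.5713 0.0927 0.261 ] yaw 0.208 shift [ 4.04  7.68 -0.83] turn -0.0068496521567913415 F [ 0.03 -0.14 -0.61]
press_pad [166.3 188.7] 0.84 [0.441 0.069 0.067]
pointer_tip [188.9 356.8] 0.91 [0.602 0.099 0.139]
cursor_fin [145.5 426.2] 0.93 [0.638 0.147 0.166]
cursor_index [185.2 416.7] 0.93 [0.661 0.106 0.108]
```

View pics/w4.png

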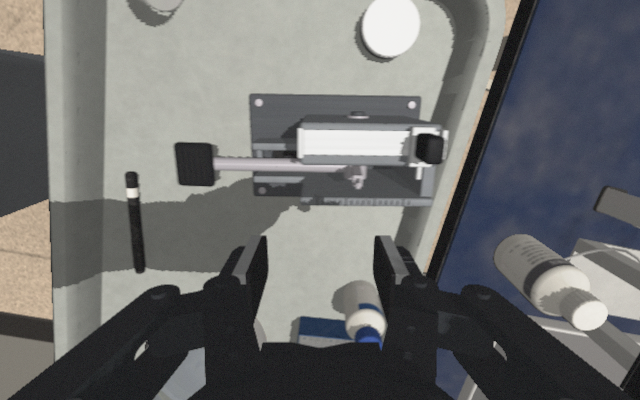

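```bash
python3 - <<'E'
from h import *
u=np.array([np.cos(.212),np.sin(.212)]);n=np.array([-u[1],u[0]]);P=np.array([.6055,.102])
for nm,rc,z in [("ptr",(188.9,356.8),.136),("idx",(185.2,416.7),.134),("finTop",(145.5,426.2),.166),("pad",(166.3,188.7),.065)]:
    w=px2w("wrist",rc,z=z)[:2];print(nm,w.round(4),((w-P)@u).round(4),((w-P)@n).round(4))
go([.638,.147,.26],.212)
a=cv2.imread("pics/w4.png")[110:220,290:460]
cv2.imwrite("pics/w4c.png",cv2.resize(a,None,fx=4,fy=4,interpolation=cv2.INTER_CUBIC))
E
```

```text
ptr [0.5959 0.0981] -0.0102 -0.0018
idx [0.6435 0.1108] 0.039 0.0006
finTop [0.6299 0.1461] 0.0331 0.038
pad [0.4342 0.0672] -0.1748 0.0021
t 9.72 at [0.5663 0.0917 0.2573] yaw 0.208 shift [ 3.93  8.16 -0.28] turn -0.003945626320690954 F [-0.18  0.43  0.67]
```

View pics/w4c.png

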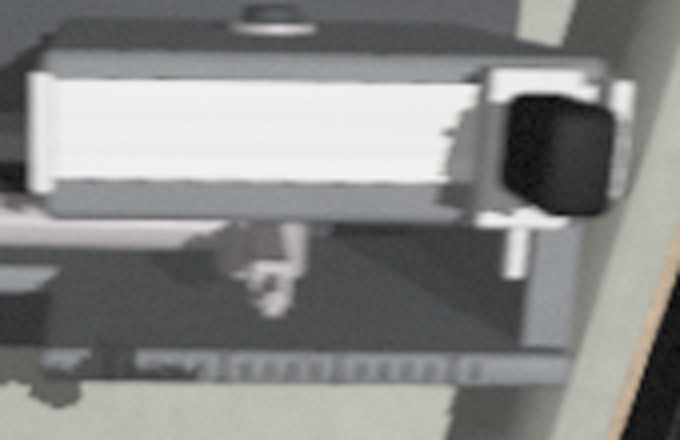

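Request:
arm_command(
  translation=[
    [-0.5, 2, 0],
    [-1.5, 4, 0],
    [-2.8, 6, 0],
    [-3.9, 8.1, 0],
    [-3.9, 8.1, 0],
  ],
  turn=[0, 0, 0, 0, 0],
  hand=[0.4, 0.4, 0.4, 0.4, 0.4],
)

```text
clock: 10.13
eef_pos: [0.6561, 0.0686, 0.2562]
tool_rot: [0.631, 0.776, -0.0, 0.0]
ft_force: [-1.4, -0.7, -1.7]
grip_width: 0.0511
```

```bash
python3 - <<'E'
from h import *
camera("top");camera("top");go([.638,.147,.26],.212)
i=camera_info("wrist");p,d=camera("wrist");save("w5.png",p)
u=np.array([np.cos(.212),np.sin(.212)]);n=np.array([-u[1],u[0]]);P=np.array([.6055,.102])
for nm,z in [("press_pad",.065),("pointer_tip",.136),("cursor_fin",.151),("cursor_index",.134)]:
    for s in spot_point("wrist",nm)[:2]:
        w=px2w("wrist",s["location"],z=z,info=i)[:2];r,q=s["location"];print(nm,np.round(s["location"],1),round(s["conf"],2),w.round(4),((w-P)@u).round(4),((w-P)@n).round(4),px2w("wrist",(r,q),d[int(r),int(q)],info=i).round(3))
c=[int(s) for s in s["location"]]
a=p[max(c[0]-70,0):c[0]+70,max(c[1]-120,0):c[1]+80];save("w5c.png",cv2.resize(a,None,fx=3.5,fy=3.5,interpolation=cv2.INTER_CUBIC));print(c,a.shape)
E
```

```text
t 10.23 at [0.6535 0.0698 0.257 ] yaw 0.207 shift [ 7.87  0.07 -0.3 ] turn -0.004882648055436478 F [0.13 0.17 0.56]
press_pad [130.4 110.6] 0.78 [0.4421 0.066 ] -0.1673 -0.0008 [0.443 0.066 0.067]
pointer_tip [138.1 262.4] 0.84 [0.6013 0.1011] -0.0043 -0.0 [0.602 0.101 0.137]
cursor_index [141.1 325.9] 0.78 [0.6502 0.1087] 0.0451 -0.0028 [0.654 0.097 0.046]
[141, 325] (140, 200, 3)
```

View pics/w5c.png

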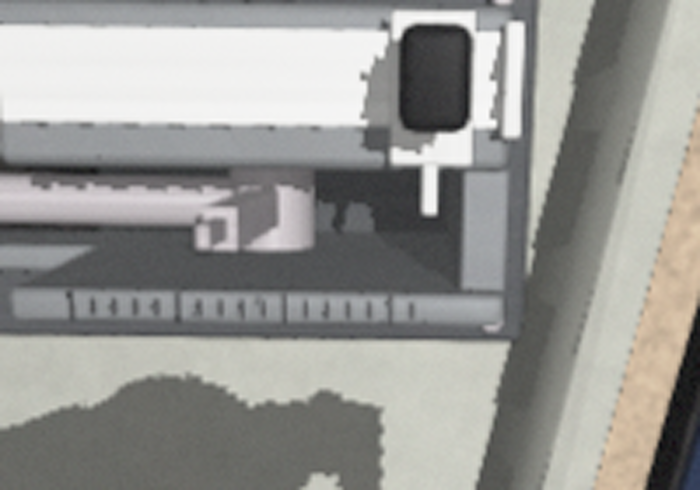

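```bash
python3 - <<'E'
from h import *
u=np.array([np.cos(.212),np.sin(.212)]);n=np.array([-u[1],u[0]]);P=np.array([.6055,.102])
for nm,rc,z in [("fintop",(93,329.6),.166),("nib",(125.3,327.6),.134),("ptr",(138,262.8),.136),("railL",(71+25/3.5,205),.13),("railR",(71+25/3.5,205+375/3.5),.13)]:
    w=px2w("wrist",rc,z=z);print(nm,w.round(4),((w[:2]-P)@u).round(4),((w[:2]-P)@n).round(4))
go([.641,.148,.26],.212)
E
```

```text
fintop [0.6443 0.1451 0.166 ] 0.047 0.0339
nib [0.6489 0.1217 0.134 ] 0.0465 0.0101
ptr [0.6013 0.1017 0.136 ] -0.0042 0.0006
railL [0.5503 0.1364 0.13  ] -0.0467 0.0452
railR [0.63   0.1533 0.13  ] 0.0347 0.045
t 10.48 at [0.6531 0.0707 0.2587] yaw 0.209 shift [ 7.82  0.41 -0.13] turn -0.003369624712699526 F [-0.32 -0.02  0.12]
```

Request:
arm_command(
  translation=[
    [3.5, 0.3, 0],
    [7.0, 0.7, 0],
    [7.5, 0.7, 1.5],
    [7.5, 0.7, 4],
    [7.5, 0.7, 6],
  ],
  turn=[0, 0, 0, 0, 0],
  hand=[0.4, 0.4, 0.4, 0.4, 0.4],
)

```text
clock: 10.9
eef_pos: [0.6448, 0.1468, 0.198]
tool_rot: [0.629, 0.778, 0.001, 0.001]
ft_force: [0.2, -0.2, -0.2]
grip_width: 0.0512
```

Request:
arm_command(
  translation=[
    [0, 0, 0],
    [0, 0, 0.8],
    [0, 0, 1.6],
    [0, 0, 2.4],
    [0, 0, 3],
  ],
  turn=[0, 0, 0, 0, 0],
  hand=[0.4, 0.4, 0.4, 0.4, 0.4],
)

```text
clock: 11.32
eef_pos: [0.6457, 0.1449, 0.1679]
tool_rot: [0.63, 0.777, 0.0, 0.0]
ft_force: [-0.4, 0.6, 0.9]
grip_width: 0.0517
```

```bash
python3 - <<'E'
from h import *
go([.6443,.1451,.16],.212)
p,d=camera("wrist");save("w6.png",p)
E
```

```text
t 11.32 at [0.6457 0.1449 0.1679] yaw 0.208 shift [ 0.05 -0.13  0.79] turn -0.00436943658695732 F [-0.37  0.6   0.9 ]
```

View pics/w6.png

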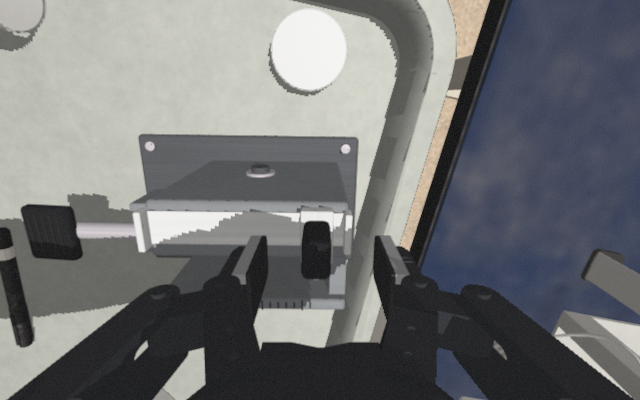

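Request:
arm_command(
  translation=[
    [0, -0.1, 0.4],
    [0, -0.1, 0.6],
    [0, -0.1, 0.6],
    [0, -0.1, 0.6],
    [0, -0.1, 0.6],
  ],
  turn=[0, 0, 0, 0, 0],
  hand=[0.4, 0.5, 0.9, 0.9, 0.9],
)

```text
clock: 11.78
eef_pos: [0.6445, 0.1449, 0.1623]
tool_rot: [0.63, 0.777, 0.0, 0.0]
ft_force: [0.4, -0.5, 1.9]
grip_width: 0.0126
```

Request:
arm_command(
  translation=[
    [0, 0, 0],
    [0, 0, 0],
    [0, 0, 0],
    [0, 0, 0],
    [0, 0, 0],
  ],
  turn=[0, 0, 0, 0, 0],
  hand=[0.9, 0.9, 0.9, 0.9, 0.9],
)

```text
clock: 12.2
eef_pos: [0.6445, 0.1449, 0.1623]
tool_rot: [0.63, 0.777, 0.0, 0.0]
ft_force: [-1.5, -0.9, 2.8]
grip_width: 0.0126
```

Request:
arm_command(
  translation=[
    [0, -0.5, 0],
    [0, -1.1, 0],
    [0, -1.7, 0],
    [0, -2.3, 0],
    [0, -2.8, 0],
  ],
  turn=[0, 0, 0, 0, 0],
  hand=[0.9, 0.9, 0.9, 0.9, 0.9],
)

```text
clock: 12.62
eef_pos: [0.6165, 0.1394, 0.1623]
tool_rot: [0.63, 0.777, 0.001, 0.0]
ft_force: [0.9, 1.7, 3.9]
grip_width: 0.0123
```

Request:
arm_command(
  translation=[
    [0, -0.6, 0],
    [0, -1.2, 0],
    [0, -1.8, 0],
    [0, -2.25, 0],
    [0, -2.25, 0],
  ],
  turn=[0, 0, 0, 0, 0],
  hand=[0.9, 0.9, 0.9, 0.9, 0.9],
)

```text
clock: 13.03
eef_pos: [0.5936, 0.1348, 0.1622]
tool_rot: [0.63, 0.777, -0.0, -0.001]
ft_force: [-2.4, 3.3, 7.6]
grip_width: 0.0126
```

Request:
arm_command(
  translation=[
    [0, 0, 0],
    [0, 0, 0],
    [0, 0, 0],
    [0, 0, 0],
    [0, 0, 0],
  ],
  turn=[0, 0, 0, 0, 0],
  hand=[0.9, 0.9, 0.5, 0.4, 0.4],
)

```text
clock: 13.45
eef_pos: [0.594, 0.1337, 0.1605]
tool_rot: [0.63, 0.777, -0.002, -0.001]
ft_force: [-0.2, -0.0, -0.7]
grip_width: 0.0485
```

Request:
arm_command(
  translation=[
    [0, 0, 0],
    [0, 0, -2],
    [0, 0, -5],
    [-2, 0, -8],
    [-6, 0, -9.5],
  ],
  turn=[0, 0, 0, 0, 0],
  hand=[0.4, 0.4, 0.4, 0.4, 0.4],
)

```text
clock: 13.87
eef_pos: [0.6078, 0.0797, 0.2599]
tool_rot: [0.627, 0.779, 0.002, 0.001]
ft_force: [2.7, -0.7, 0.5]
grip_width: 0.0513
```

```bash
python3 - <<'E'
from h import *
[camera("top") for _ in range(5)]
go([.6443,.1451,.16],.212)
i=camera_info("wrist");p,d=camera("wrist");save("w7.png",p)
for nm in ["pointer_tip","cursor_fin","cursor_index"]:
    for s in spot_point("wrist",nm)[:2]:
        r,q=s["location"];print(nm,np.round(s["location"],1),round(s["conf"],2),px2w("wrist",(r,q),d[int(r),int(q)],info=i).round(3))
a=p[50:180,220:420];save("w7c.png",cv2.resize(a,None,fx=4,fy=4,interpolation=cv2.INTER_CUBIC))
E
```

```text
t 14.12 at [0.6068 0.0762 0.2555] yaw 0.207 shift [5.97 5.1  9.55] turn -0.005094981101791962 F [-0.35  0.77 -0.78]
pointer_tip [160.6 316.7] 0.67 [0.601 0.087 0.072]
pointer_tip [137.  325.5] 0.46 [0.602 0.119 0.135]
cursor_fin [116.3 318. ] 0.87 [0.593 0.135 0.166]
cursor_index [160.2 319.6] 0.87 [0.602 0.1   0.139]
cursor_index [116.1 320.7] 0.28 [0.595 0.135 0.166]
```

View pics/w7c.png

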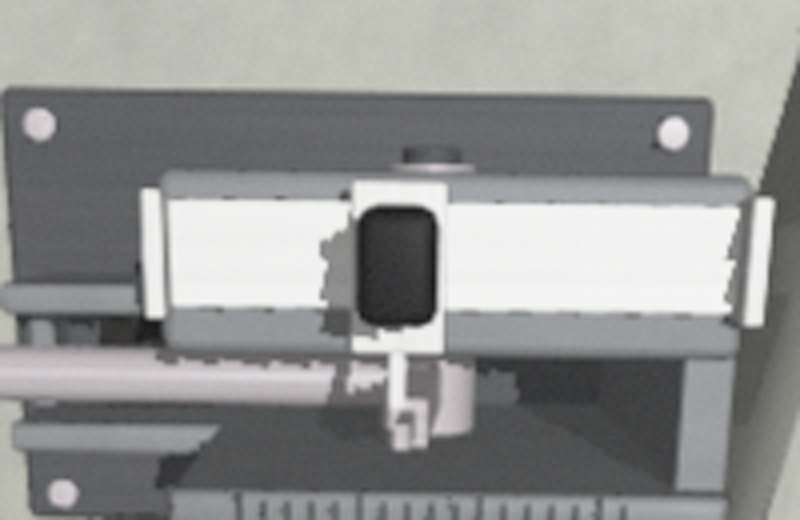

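```bash
python3 - <<'E'
from h import *
p=cv2.imread("pics/w7.png")[130:166,300:345]
cv2.imwrite("pics/w7d.png",cv2.resize(p,None,fx=16,fy=16,interpolation=cv2.INTER_NEAREST))
E
```

```text
(no output)
```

View pics/w7d.png

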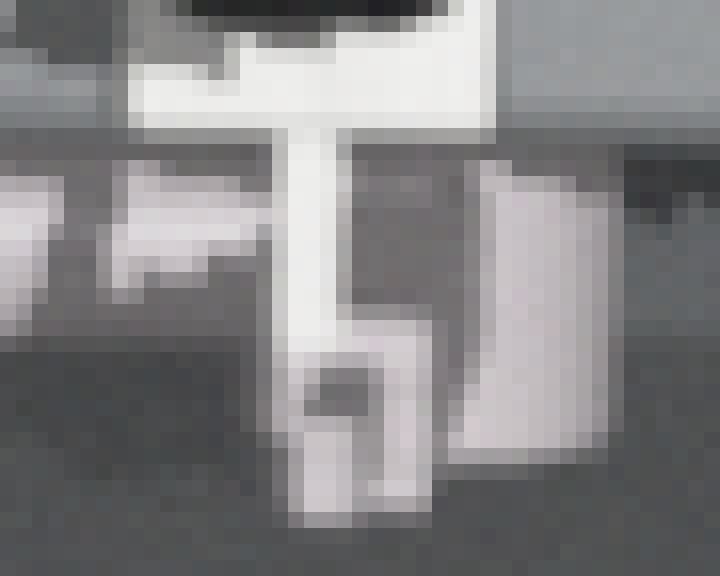

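```bash
python3 - <<'E'
from h import *
i=camera_info("wrist");acc=[];L=[]
for k in range(6):
    p,d=camera("wrist");acc.append(d)
    for s in spot_point("wrist","pointer_tip")[:1]: L.append(("p",*np.round(s["location"],1),round(s["conf"],2)))
    for s in spot_point("wrist","cursor_index")[:1]: L.append(("i",*np.round(s["location"],1),round(s["conf"],2)))
print(L)
d=np.median(acc,0)
for r in range(144,164,2):
    print(r,[int(round(1000*px2w("wrist",(r,c),d[r,c],info=i)[2])) for c in range(312,332)])
u=np.array([np.cos(.212),np.sin(.212)]);P=np.array([.6055,.102])
for c in (317,319.5,322): print(c,(px2w("wrist",(158,c),z=.136,info=i)[:2]-P)@u)
print((px2w("wrist",(145,319.5),z=.136,info=i)[:2]-P)@u)
go([0,0,0])
E
```

```text
[('i', np.float64(161.0), np.float64(316.3), 0.7), ('p', np.float64(164.3), np.float64(320.8), 0.57), ('i', np.float64(160.4), np.float64(315.4), 0.76), ('i', np.float64(159.1), np.float64(318.1), 0.91), ('p', np.float64(157.6), np.float64(320.5), 0.74), ('i', np.float64(162.1), np.float64(315.8), 0.58), ('p', np.float64(159.6), np.float64(319.2), 0.78), ('i', np.float64(161.1), np.float64(314.0), 0.85), ('p', np.float64(159.1), np.float64(317.3), 0.75), ('i', np.float64(157.8), np.float64(315.4), 0.7)]
144 [66, 65, 65, 65, 65, 133, 133, 134, 133, 90, 89, 88, 88, 88, 88, 88, 87, 77, 71, 69]
146 [65, 66, 65, 65, 65, 133, 133, 133, 133, 102, 100, 101, 100, 101, 100, 99, 93, 76, 70, 70]
148 [65, 65, 65, 65, 65, 133, 133, 134, 134, 112, 111, 112, 111, 112, 111, 106, 92, 75, 70, 69]
150 [63, 63, 62, 63, 65, 133, 134, 134, 134, 119, 121, 120, 121, 120, 119, 107, 92, 75, 70, 69]
152 [23, 23, 24, 62, 64, 120, 121, 121, 121, 121, 120, 121, 120, 121, 120, 106, 91, 72, 70, 70]
154 [34, 35, 34, 63, 64, 120, 120, 126, 127, 126, 126, 121, 122, 120, 120, 106, 91, 70, 69, 70]
156 [46, 47, 46, 63, 65, 119, 135, 135, 135, 134, 131, 121, 120, 121, 119, 106, 71, 71, 69, 69]
158 [57, 59, 58, 58, 57, 120, 135, 136, 136, 137, 130, 122, 121, 120, 119, 88, 70, 70, 70, 69]
160 [69, 68, 68, 69, 68, 120, 136, 136, 137, 136, 130, 120, 121, 120, 119, 69, 67, 67, 67, 67]
162 [78, 78, 78, 78, 78, 79, 128, 136, 137, 137, 80, 79, 79, 79, 79, 77, 77, 77, 77, 76]
317 -0.006440285901573645
319.5 -0.004477428959220021
322 -0.00251461622987961
-0.004455105353755168
t 15.22 at [0.6072 0.0767 0.2565] yaw 0.208 shift [  5.03 -60.99  25.64] turn None F [-1.31 -0.26  0.09]
```

```bash
python3 -c "
from h import *
print(job_done())"
```

```text
the job is handed in; nothing more can be done
None
```

The lever is pressed to its firm point, the cursor index is in line with the pointer, and I handed the job in at about 15 s of the 64 s allowed. No verdict was reported.

- **Lever:** I pressed the pad with closed fingertips until the push clearly rose. It peaked at about 14.5 N vertically (about 16 N in total) and settled to about 11 N vertically (about 13 N in total) during a 0.4 s hold. The peak is slightly above the 15 N end of the firm range but well under the 25 N limit. Afterwards the pad stayed down at about 67 mm. I could not measure its contact force on the shoe directly.
- **Cursor:** I pinched the fin, slid it about 50 mm, let go and retracted.
- **Alignment:** In the last wrist-camera depth readings the index and pointer tip are in line to about 1 mm (the limit is 3 mm). The trained networks were noisier and mostly put the index some 2–4 mm off the pointer, so I relied on the depth readings.
- **Bystanders:** None was approached or touched.
- **Slip:** One hover move above the clamp went about 8 cm the wrong way because I got a sign wrong. It touched nothing.

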